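Tip two parts crates, find the stamped one, push it to the dispatch line

TASK

Tip both parts crates over towards the robot by pushing their yellow handles, so that each lies on its robot-side face with its bottom showing to the far side, and look for the red round stamp underneath. Then push the stamped crate, lying as it is, to the yellow tape line until its bottom edge is on or just over the line (at most a quarter of the crate past it). Only push: do not lift a crate off the bench, keep the unstamped crate away from the line, and do not disturb the things around.

Things in the scene. Friction and masses are not known exactly. Their poses are not given: they have to be found in the camera images.
- crate_stamped: Parts crate with a red round stamp (68 mm, white ring in it) under its floor, unseen while it stands. Plywood, 120 mm wide (its y), 105 mm high; 88 mm deep (x) up to 30 mm height, then its two x faces slope in to 56 mm depth at the top. 0.25 to 0.45 kg, loose. Origin: centre of the underside; z to its lid, x away from the robot while it stands (turned up to 13 degrees).
- crate_stamped_handle (a point): Middle of the stamped crate's yellow handle bar: 12 mm thick, 66 mm long along the crate's y, above the middle of the lid, centre 134 mm above the underside, on two posts at its ends (y = +-30 mm). Pushed towards the robot with 1 to 4 N, the crate tips; past about 45 degrees it falls over by itself. Axes as the crate's.
- crate_stamped_heel (a point): Middle of the lower robot-side edge of the stamped crate, which it tips about. Once over, the crate lies at about 102 degrees from upright, this edge the lowest and farthest of its bottom, about 6 mm above the bench: the edge to bring to the line. The handle then points to the robot, its bar about 21 mm up. Axes as the crate's.
- crate_stamped_toe (a point): Middle of the other bottom edge of the stamped crate (far side while it stands, uppermost when it lies). Axes as the crate's.
- crate_plain: The other parts crate, the same in every size, mass range and look, but with no stamp underneath. Origin and axes as for the stamped crate.
- crate_plain_handle (a point): Middle of the plain crate's handle bar, as on the stamped crate.
- crate_plain_heel (a point): Middle of the lower robot-side edge of the plain crate, which it tips about.
- crate_plain_toe (a point): Middle of the other bottom edge of the plain crate.
- dispatch_line: Yellow tape line on the bench, 20 mm wide (x) and 700 mm long (y), flat, on the far side of the crates. Origin: its centre; x across the line, away from the robot.
- power_supply: Blue bench power supply with round meters, a fixed box 200 x 160 mm, 150 mm high with a handle to 170 mm, left or right of the crates. Not part of the work. Origin: centre of the underside.
- drawer_block: Fixed grey block of small drawers, 170 x 160 mm, 140 mm high, on the opposite side of the crates. Origin: centre of the underside.
- solder_spool: Loose metal spool, 56 mm across, 42 mm high, in the middle, on the robot's side. Not to be disturbed. Origin: centre of the underside.
- flux_jar: Loose amber jar, 50 mm across, 60 mm high, to the left, on the robot's side of the crates. Not to be disturbed. Origin: centre of the underside.
- screwdriver: Loose screwdriver with a red handle, 180 mm long, lying to the right, on the robot's side of the crates. Not to be disturbed. Origin: underside, middle of its length; lies along its x.
Not all that is in view belongs to the job. Leave any orange look-alike of the crate_stamped alone.

How it is judged:
On the way, in this order (a step that is already met when the one before it is completed fails the run):
1. both crates lie tipped over on their robot-side face (angle between crate_stamped's own z axis and vertical between 1.5 and 2 rad and height (world z) of each of crate_stamped_heel, crate_plain_heel below 0.02 m and height (world z) of each of crate_stamped_toe, crate_plain_toe above 0.07 m and x of each of crate_stamped_handle, crate_plain_handle in the frame of dispatch_line below -0.05 m and angle between crate_plain's own z axis and vertical between 1.5 and 2 rad), for 0.2 s.
2. then the stamped crate, lying, has its bottom edge on or over the line, no more than 45 mm past (x of crate_stamped_heel in the frame of dispatch_line between -0.012 and 0.045 m and y of crate_stamped_heel in the frame of dispatch_line between -0.34 and 0.34 m and angle between crate_stamped's own z axis and vertical between 1.5 and 2 rad and height (world z) of crate_stamped_heel below 0.02 m and height (world z) of crate_stamped_toe above 0.07 m and x of crate_stamped_handle in the frame of dispatch_line below -0.05 m), for 0.2 s.
At the end, for the whole second after the job is handed in: Both crates lie on their robot-side face, at rest; the stamped one's lower bottom edge (its middle) is between 12 mm short of and 45 mm past the tape's centre line, within its length; the plain one's is over 20 mm short of it (all of step 2 and angle between crate_plain's own z axis and vertical between 1.5 and 2 rad and height (world z) of crate_plain_heel below 0.02 m and height (world z) of crate_plain_toe above 0.07 m and x of crate_plain_handle in the frame of dispatch_line below -0.05 m and x of crate_plain_heel in the frame of dispatch_line below -0.02 m and linear speed of each of crate_stamped, crate_plain below 0.01 m/s and angular speed of each of crate_stamped, crate_plain below 0.1 rad/s); the robot touches nothing.
It fails at once if a crate is lifted: both its bottom edges are over 35 mm above the bench (height (world z) of each of crate_stamped_heel, crate_stamped_toe above 0.035 m or height (world z) of each of crate_plain_heel, crate_plain_toe above 0.035 m).
It fails at once if the plain crate is pushed to the line (not (x of crate_plain_heel in the frame of dispatch_line below -0.02 m)).
It fails at once if the spool, jar or screwdriver is moved by over 25 mm (distance of any of solder_spool, flux_jar, screwdriver from where it was at the start of the episode above 0.025 m).
It also fails if it takes over 72 s, if anything falls off the work surface, if the arm or the gripper's body presses on something with over 40 N, if the wrist force passes 120 N, or if a joint passes its speed limit or range.

ROBOT

A 6-joint arm with a two-finger parallel gripper is mounted at the origin on the work surface. World frame = base frame: x ahead of the robot, y to its left, z up, the work surface at z = 0. Lengths are in m, angles in rad, forces in N, time in s.
With the tool pointing down it reaches from about 0.25 to 0.725 m from the base axis. Payload 4 kg.
Tool frame: the origin (TCP) lies on the centre line of the jaws, within the pads' length; the fingertips stand tip_reach ahead of it and the grasp point (between the pads) lies 5 mm behind it (tip_reach is the distance from the TCP to the fingertips, in m); z points along the fingers, y is the direction in which the jaws open and shut (so a half turn about z gives the same grasp; the last joint's range is limited). The gripper opens to 85 mm and grips with 20 to 120 N. Pads are 22 mm wide; open, the fingers measure 114 mm over their backs; the gripper's body (76 mm by 85 mm) begins 54 mm behind the grasp point. The pads swing forward as they close: fully open they stand 13 mm farther back than shut.
Start: joints at [-1.256, 0.241, 0.005, 1.335, 0, 1.571], TCP at [0.155, -0.475, 0.245] pointing down, gripper open.
Joint ranges: [-2.72, 2.72], [-1.05, 1.87], [-1.09, 1.28], [-1.99, 2.15], [-1.42, 1.44], [-3.14, 3.14]. Speed limits (rad/s): [2.79, 2.79, 3.14, 3.14, 3.14, 3.14].

INTERFACE

Orientations are given as a unit quaternion [x, y, z, w].
In Python, from workcell import * gives the robot as it stands.
- The arm moves only by the tool arm_command, never from a script. Its arguments are lists of equal length, an entry for each row: "translation": the shift along the tool's x, y, z in cm, a list of three; "turn": the turn about the tool's z in rad; "hand": the closure, from 0 (fully open) to 1 (shut). In form: {"translation": [[x, y, z], ...], "turn": [turn, ...], "hand": [hand, ...]}. A call has 1 to 5 rows; each row is the pose to reach, as a shift and turn from the pose commanded when the call began, along the tool's axes at that moment; what a row does not reach only later rows make up. A row lasts 1/12 s, in which the tool goes at most 41.7 mm and 7.16 degrees, less where a joint would pass 70% of its speed; a pose out of reach is approached as far as the arm can. A call with a gripper value outside its range is refused whole. The fingers move at their own pace and stop on an object; the grip force is fixed at half the most. Time passes only in rows, so rows that repeat a pose let the fingers close. It gives the time, the measured TCP pose, the force and the opening at its end, in the units of the state.
- get_obs(): the state, without advancing time (a new reading comes with each control period).
- camera(name): name is "scene" or "top" or "wrist"; returns (picture, depth): 420x560x3 uint8, red, green, blue; 420x560 float32, m along the optical axis (not along the pixel's ray), 0 where there is no reading.
- camera_info(name): a dict with "mtx" (3x3 intrinsics, pixels), "world_to_cam" (4x4, takes a point from world to camera coordinates). Camera axes: x right, y down, z forward; pixel columns grow to the right and rows downward; lengths in m; the calibration is good to about 2 mm. A picture is of the moment at which its call begins: read the wrist's pose just before it. camera_info takes no time and is no camera call; for the wrist camera it gives the pose at the moment of the call.
- job_done(): hands the job in, once; it reports no verdict.
Trained networks look in the newest picture that a camera, given by its name, has taken for a name from the list of things; names that differ only in an ending like _2 or _b are one class to them, and where a whole thing is asked for, a point or a joint stands for the part that bears it (a point fixed in the world has none). Each returns a list of dicts, best first, with "conf" (0 to 1); they miss things now and then, are a little off and sometimes report something else, mostly with a low value. They report only what shows in the picture. A call takes as long as a camera call. They do not tell look-alikes from the thing itself.
- search_frame(camera, name): "location" ([row, column] in pixels, amid what is visible of it).
- spot_point(camera, name): "location" ([row, column] in pixels: a listed point, or the origin of a listed thing).
The state is a dict: "clock": time; "joint_pos": joint angles; "joint_vel": joint speeds; "tau": joint torques, N m; "eef_pos": TCP position; "tool_rot": TCP orientation; "ft_force": force on the tool from outside, world axes, zero at the start; "ft_torque": the same for the moment, N m; "grip_width": finger opening in m.
Only numpy, scipy, OpenCV 4.12 (cv2) and the standard library are available. Lean on these libraries where they do the work, as an engineer would, in place of code of your own. Each camera call takes 0.05 s, during which the arm holds its last target. There are 200 camera calls.

## Working session

There is one attempt and no reset: what is moved stays moved. The work goes in short steps, Python scripts to look and compute and a tool call to move; the robot and the scene stay as the last step left them, time stands still between calls to the robot, and variables do not carry over. Pictures are saved under pics/ and viewed, about 8 in all and at most 12, crops included, and the job is handed in when it is done.

Besides the shell and the picture viewer there is one more tool, called after "Request:" as a command line: name --pt "numbers of a row" for each row, then --argument value for the rest. arm_command: Moves the arm, as the interface text tells. Its arguments: {"type":"object","properties":{"translation":{"type":"array","items":{"type":"array","items":{"type":"number"}}},"turn":{"type":"array","items":{"type":"number"}},"hand":{"type":"array","items":{"type":"number"}}},"required":["translation","turn","hand"]}

```bash
mkdir -p pics; cat > h.py <<'E'
from workcell import *
import numpy as np, cv2
def deproj(n,rc,depth=None,z=None):
    i=camera_info(n);K=np.array(i["mtx"]);T=np.linalg.inv(np.array(i["world_to_cam"]))
    r=np.linalg.inv(K)@[rc[1],rc[0],1.0]
    if z is not None:
        d=T[:3,:3]@r; s=(z-T[2,3])/d[2]
    else: s=depth
    return T[:3,:3]@(r*s)+T[:3,3]
def proj(n,p):
    i=camera_info(n);c=np.array(i["world_to_cam"])@[*p,1];u=np.array(i["mtx"])@c[:3];return u[1]/u[2],u[0]/u[2]
def save(n,f):
    p,d=camera(n);cv2.imwrite('pics/'+f,p[:,:,::-1]);return p,d
E
python3 - <<'E'
from h import *
o=get_obs();print(o)
for n in("scene","top"):
    p,d=save(n,n+'1.png')
    print(n,np.round(np.linalg.inv(camera_info(n)["world_to_cam"])[:3,3],2))
    for t,z in(("crate_stamped_handle",.134),("crate_stamped",0),("dispatch_line",0),("power_supply",0),("drawer_block",0),("solder_spool",0),("flux_jar",0),("screwdriver",0)):
        for q in spot_point(n,t): print(t,round(q["conf"],2),np.round(q["location"]),np.round(deproj(n,q["location"],z=z),3))
a=cv2.imread('pics/scene1.png');b=cv2.imread('pics/top1.png')
cv2.imwrite('pics/both.png',cv2.resize(np.vstack([a,b]),(0,0),fx=.71,fy=.71))
E
```

```text
{'clock': 0.0, 'joint_pos': array([-1.25599654e+00,  2.41395011e-01,  3.69852358e-03,  1.33518286e+00,
       -3.82039986e-05,  1.57082387e+00]), 'joint_vel': array([ 0.00043725, -0.00162785, -0.00094832,  0.00102609, -0.00035602,
       -0.00147877]), 'tau': array([-1.11303339e-04, -3.72320402e+01,  2.52406222e+01,  1.70366128e-02,
       -3.53513792e-05,  4.60452540e-06]), 'eef_pos': array([ 0.15461405, -0.4748538 ,  0.24441208]), 'tool_rot': array([ 9.87639810e-01,  1.56737108e-01, -1.82137744e-04, -1.02563997e-03]), 'ft_force': array([ 1.07216185, -0.99546043, -0.51388828]), 'ft_torque': array([ 0.00953869,  0.0240853 , -0.00268832]), 'grip_width': 0.08515714097372637}
scene [ 1.32 -0.74  1.32]
crate_stamped_handle 0.84 [310. 251.] [ 0.782 -0.335  0.134]
crate_stamped_handle 0.77 [246. 335.] [ 0.807 -0.007  0.134]
crate_stamped_handle 0.56 [248. 258.] [ 0.643 -0.173  0.134]
crate_stamped 0.81 [328. 257.] [ 0.779 -0.32   0.   ]
crate_stamped 0.75 [271. 261.] [ 0.642 -0.168  0.   ]
dispatch_line 0.6 [252. 315.] [0.717 0.013 0.   ]
power_supply 0.64 [331. 173.] [ 0.604 -0.5    0.   
[... 477 characters left out ...]
mped 0.97 [199. 340.] [ 0.636 -0.175  0.   ]
crate_stamped 0.91 [136. 284.] [ 0.814 -0.019  0.   ]
crate_stamped 0.81 [150. 390.] [ 0.775 -0.318  0.   ]
crate_stamped 0.32 [211. 206.] [0.602 0.196 0.   ]
dispatch_line 0.77 [174. 272.] [0.705 0.016 0.   ]
dispatch_line 0.21 [210. 205.] [0.604 0.198 0.   ]
power_supply 0.6 [212. 453.] [ 0.6  -0.49  0.  ]
power_supply 0.34 [185. 199.] [0.673 0.216 0.   ]
drawer_block 0.67 [223.  99.] [0.568 0.489 0.   ]
solder_spool 0.74 [292. 276.] [0.379 0.004 0.   ]
flux_jar 0.88 [293. 161.] [0.378 0.315 0.   ]
flux_jar 0.72 [209. 453.] [ 0.608 -0.492  0.   ]
screwdriver 0.91 [286. 417.] [ 0.395 -0.384 -0.   ]
screwdriver 0.58 [196. 208.] [0.644 0.192 0.   ]
```

View pics/both.png

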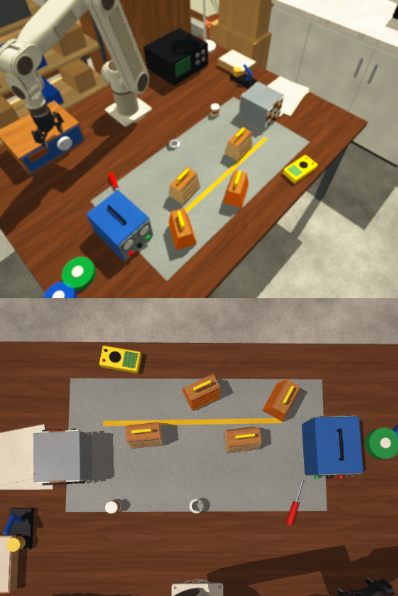

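The two plywood crates on the robot's side of the line are at about (0.64, -0.17) and (0.65, 0.20). The two orange look-alikes are beyond the line. Next I'll measure the handles and the line.

```bash
cat >> h.py <<'E'
from scipy.spatial.transform import Rotation as R
def bars(p,zb=.140,zmin=25,show=True):
    h=cv2.cvtColor(p,cv2.COLOR_RGB2HSV);m=cv2.inRange(h,(20,150,120),(35,255,255))
    n,l,s,c=cv2.connectedComponentsWithStats(m)
    for k in range(1,n):
        if s[k,4]<zmin: continue
        rc=np.argwhere(l==k);
        for z in (0,zb):
            P=np.array([deproj("top",q,z=z)[:2] for q in rc]);mu=P.mean(0);w,v=np.linalg.eigh(np.cov((P-mu).T));a=v[:,1]*np.sign(v[1,1])
            t=(P-mu)@a
            print(k,s[k,4],'z',z,'c',np.round(mu,3),'mid',np.round(mu+a*(t.max()+t.min())/2,3),'len',round(np.ptp(t),3),'yaw',round(np.arctan2(-a[0],a[1]),3))
def delta(x,y,z,yaw):
    "shift (cm, tool axes) and turn to reach TCP x,y,z with tool x at yaw"
    o=get_obs();r=R.from_quat(o["tool_rot"]);m=r.as_matrix();d=m.T@(np.array([x,y,z])-o["eef_pos"])*100
    w=m.T@[np.cos(yaw),np.sin(yaw),0]
    print('t',round(o["clock"],2),'at',np.round(o["eef_pos"],3),'delta cm',np.round(d,1),'turn',round(np.arctan2(w[1],w[0]),3),'F',np.round(o["ft_force"],1))
E
python3 - <<'E'
from h import *
import workcell;print([n for n in dir(workcell) if n[0]!='_'], getattr(workcell,'tip_reach',None))
p,d=camera("top");bars(p)
for q in (.636,-.172,0),(.645,.2,0):delta(.5,q[1],.3,0)
E
```

```text
['Unreachable', 'camera', 'camera_info', 'get_obs', 'job_done', 'search_frame', 'spot_point', 'tip_reach'] 0.014
1 1115 z 0 c [0.954 0.313] mid [0.953 0.306] len 0.163 yaw -0.242
1 1115 z 0.14 c [0.903 0.281] mid [0.902 0.275] len 0.146 yaw -0.242
2 149 z 0 c [ 0.852 -0.02 ] mid [ 0.852 -0.019] len 0.081 yaw 0.464
2 149 z 0.14 c [ 0.812 -0.015] mid [ 0.812 -0.015] len 0.073 yaw 0.464
3 149 z 0 c [ 0.815 -0.362] mid [ 0.814 -0.361] len 0.089 yaw 1.057
3 149 z 0.14 c [ 0.779 -0.321] mid [ 0.778 -0.32 ] len 0.079 yaw 1.057Traceback (most recent call last):
  File "<stdin>", line 3, in <module>
  File "h.py", line 22, in bars
    P=np.array([deproj("top",q,z=z)[:2] for q in rc]);mu=P.mean(0);w,v=np.linalg.eigh(np.cov((P-mu).T));a=v[:,1]*np.sign(v[1,1])
                ~~~~~~^^^^^^^^^^^^^
  File "h.py", line 4, in deproj
    i=camera_info(n);K=np.array(i["mtx"]);T=np.linalg.inv(np.array(i["world_to_cam"]))
ValueError: time passes only in moves, steps and waits
```

```bash
sed -i 's/^from workcell import \*/import workcell, functools\nfrom workcell import *\n@functools.lru_cache\ndef camera_info(n): return workcell.camera_info(n)/' h.py
python3 - <<'E'
from h import *
p,d=camera("top");bars(p)
for q in (.636,-.172,0),(.645,.2,0):delta(.5,q[1],.3,0)
E
```

```text
1 1116 z 0 c [0.954 0.313] mid [0.953 0.306] len 0.163 yaw -0.242
1 1116 z 0.14 c [0.903 0.281] mid [0.902 0.275] len 0.146 yaw -0.242
2 149 z 0 c [ 0.852 -0.02 ] mid [ 0.852 -0.019] len 0.081 yaw 0.464
2 149 z 0.14 c [ 0.812 -0.015] mid [ 0.812 -0.015] len 0.073 yaw 0.464
3 148 z 0 c [ 0.815 -0.362] mid [ 0.814 -0.361] len 0.089 yaw 1.056
3 148 z 0.14 c [ 0.779 -0.321] mid [ 0.778 -0.32 ] len 0.079 yaw 1.056
4 1627 z 0 c [0.706 0.009] mid [0.706 0.017] len 0.7 yaw 0.018
4 1627 z 0.14 c [0.682 0.01 ] mid [0.681 0.017] len 0.624 yaw 0.018
5 146 z 0 c [0.669 0.217] mid [0.669 0.215] len 0.08 yaw 0.1
5 146 z 0.14 c [0.649 0.195] mid [0.649 0.194] len 0.072 yaw 0.1
6 145 z 0 c [ 0.65  -0.188] mid [ 0.65  -0.188] len 0.083 yaw 0.13
6 145 z 0.14 c [ 0.632 -0.165] mid [ 0.632 -0.165] len 0.074 yaw 0.13
7 274 z 0 c [0.237 0.691] mid [0.238 0.691] len 0.05 yaw 1.558
7 274 z 0.14 c [0.263 0.618] mid [0.264 0.618] len 0.044 yaw 1.558
t 1.0 at [ 0.155 -0.475  0.245] delta cm [ 42.2 -18.2  -5.5] turn 0.315 F [ 0.6  0.5 -0.7]
t 1.0 at [ 0.155 -0.475  0.245] delta cm [ 53.7 -53.5  -5.5] turn 0.315 F [ 0.6  0.5 -0.7]
```

```bash
python3 -c "
from h import *
delta(.668,-.163,.25,.13)"
```

```text
t 1.0 at [ 0.155 -0.475  0.245] delta cm [ 58.5 -13.8  -0.5] turn 0.185 F [ 0.6  0.5 -0.7]
```

Request:
arm_command --pt "4 -1 0" --pt "8 -2 0" --pt "12 -2.8 0" --pt "16 -3.8 0" --pt "20 -4.7 0" --turn '[0,0,0,0,0]' --hand '[1,1,1,1,1]'

```text
clock: 1.42
eef_pos: [0.3317, -0.3677, 0.2455]
tool_rot: [0.988, 0.156, 0.0, 0.0]
ft_force: [0.2, 0.1, 0.0]
grip_width: 0.0257
```

Request:
arm_command --pt "4 -1 0" --pt "8 -2 0" --pt "12 -2.8 0" --pt "16 -3.8 0" --pt "20 -4.7 0" --turn '[0,0,0,0,0]' --hand '[1,1,1,1,1]'

```text
clock: 1.83
eef_pos: [0.5076, -0.2607, 0.2454]
tool_rot: [0.988, 0.157, 0.0, 0.0]
ft_force: [0.5, -0.8, 0.1]
grip_width: 0.0001
```

Request:
arm_command --pt "4 -1 0" --pt "8 -2 0" --pt "12 -2.8 0" --pt "16 -3.8 0" --pt "18.5 -4.4 0" --turn '[0,0.06,0.12,0.18,0.185]' --hand '[1,1,1,1,1]'

```text
clock: 2.25
eef_pos: [0.6711, -0.16, 0.2444]
tool_rot: [0.998, 0.065, 0.0, -0.0]
ft_force: [-0.0, -0.1, -0.1]
grip_width: 0.0002
```

```bash
python3 -c "
from h import *
delta(.668,-.163,.136,.13);print(get_obs()['tool_rot'],get_obs()['grip_width'])"
```

```text
t 2.25 at [ 0.671 -0.16   0.244] delta cm [-0.4  0.3 10.8] turn 0.001 F [-0.  -0.1 -0.1]
[ 9.97870938e-01  6.52173191e-02  3.28364379e-04 -4.28632082e-04] 0.00015049318063905533
```

Request:
arm_command --pt "-0.2 0.3 4" --pt "-0.2 0.3 8" --pt "-0.2 0.3 10.8" --pt "-0.2 0.3 10.8" --pt "-1 0.3 10.8" --turn '[0,0,0,0,0]' --hand '[1,1,1,1,1]'

```text
clock: 2.67
eef_pos: [0.6581, -0.1666, 0.1346]
tool_rot: [0.998, 0.065, -0.002, -0.001]
ft_force: [0.7, -0.2, 0.9]
grip_width: 0.0002
```

Request:
arm_command --pt "-0.8 0 0" --pt "-1.6 0 0" --pt "-2.4 0 0" --pt "-3.2 0 0" --pt "-4 0 -0.1" --turn '[0,0,0,0,0]' --hand '[1,1,1,1,1]'

```text
clock: 3.08
eef_pos: [0.6204, -0.173, 0.1411]
tool_rot: [0.998, 0.065, 0.002, 0.001]
ft_force: [1.2, 0.2, 0.5]
grip_width: -0.0001
```

```bash
python3 -c "
from h import *
print(get_obs()['eef_pos'],get_obs()['ft_force'])
p,d=camera('top');bars(p)
q,d=camera('scene');cv2.imwrite('pics/a.png',np.vstack([p[100:300,120:480],q[150:350,120:480]])[:,:,::-1])"
```

```text
[ 0.62036568 -0.17299168  0.14106113] [1.18545432 0.21687357 0.47316829]
1 1109 z 0 c [0.955 0.313] mid [0.953 0.306] len 0.164 yaw -0.246
1 1109 z 0.14 c [0.904 0.281] mid [0.902 0.275] len 0.146 yaw -0.246
2 147 z 0 c [ 0.852 -0.019] mid [ 0.852 -0.019] len 0.081 yaw 0.471
2 147 z 0.14 c [ 0.812 -0.015] mid [ 0.812 -0.015] len 0.073 yaw 0.471
3 141 z 0 c [ 0.817 -0.363] mid [ 0.816 -0.362] len 0.084 yaw 1.063
3 141 z 0.14 c [ 0.781 -0.322] mid [ 0.78  -0.321] len 0.075 yaw 1.063
4 1335 z 0 c [0.705 0.069] mid [0.705 0.075] len 0.582 yaw 0.018
4 1335 z 0.14 c [0.681 0.064] mid [0.681 0.069] len 0.519 yaw 0.018
5 145 z 0 c [0.669 0.217] mid [0.669 0.216] len 0.08 yaw 0.101
5 145 z 0.14 c [0.649 0.196] mid [0.649 0.194] len 0.072 yaw 0.101
6 76 z 0 c [ 0.614 -0.173] mid [ 0.614 -0.175] len 0.045 yaw 0.005
6 76 z 0.14 c [ 0.6   -0.152] mid [ 0.6   -0.154] len 0.04 yaw 0.005
7 273 z 0 c [0.237 0.691] mid [0.237 0.691] len 0.05 yaw 1.44
7 273 z 0.14 c [0.263 0.618] mid [0.264 0.618] len 0.045 yaw 1.44
```

View pics/a.png

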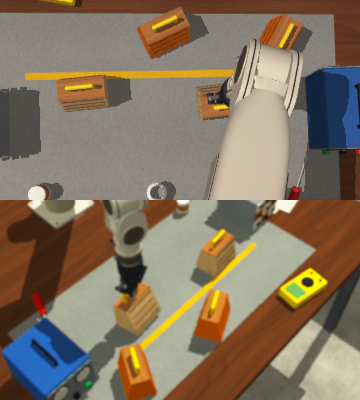

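The top and scene crops show the right crate (scene about 135,310) leaning towards the robot, with the finger behind its bar. I'll keep pushing.

Request:
arm_command --pt "-0.9 0 0.1" --pt "-1.8 0 0.1" --pt "-2.7 0 0.2" --pt "-3.6 0 0.2" --pt "-4.5 0 0.2" --turn '[0,0,0,0,0]' --hand '[1,1,1,1,1]'

```text
clock: 3.6
eef_pos: [0.5747, -0.1785, 0.137]
tool_rot: [0.998, 0.065, 0.0, 0.0]
ft_force: [0.3, 0.2, -0.8]
grip_width: -0.0001
```

Request:
arm_command --pt "-0.9 0 0.1" --pt "-1.8 0 0.1" --pt "-2.7 0 0.2" --pt "-3.6 0 0.2" --pt "-4.5 0 0.2" --turn '[0,0,0,0,0]' --hand '[1,1,1,1,1]'

```text
clock: 4.02
eef_pos: [0.5294, -0.1843, 0.1346]
tool_rot: [0.998, 0.065, 0.0, 0.0]
ft_force: [-0.0, 0.4, -0.9]
grip_width: -0.0003
```

Request:
arm_command --pt "0 0 -2" --pt "0 0 -5" --pt "0 0 -8" --pt "0 0 -11" --pt "0 0 -12" --turn '[0,0,0,0,0]' --hand '[1,1,1,1,1]'

```text
clock: 4.43
eef_pos: [0.5315, -0.1849, 0.2597]
tool_rot: [0.998, 0.065, 0.004, 0.002]
ft_force: [0.7, -0.8, 0.7]
grip_width: -0.0001
```

```bash
python3 -c "
from h import *
delta(.679,.197,.25,.10)
q,d=camera('scene');cv2.imwrite('pics/b.png',cv2.resize(q[150:350,120:400],(0,0),fx=2,fy=2)[:,:,::-1])"
```

```text
t 4.43 at [ 0.531 -0.185  0.26 ] delta cm [ 19.6 -36.    1. ] turn 0.03 F [ 0.7 -0.8  0.7]
```

View pics/b.png

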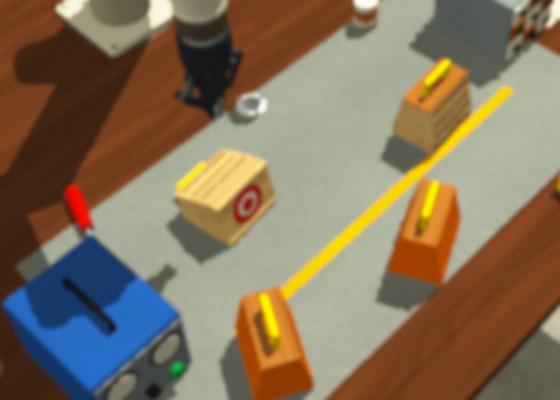

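The right crate lies tipped over with its red stamp showing at (245,205), so it's the stamped one. Next I'll tip the left crate.

Request:
arm_command --pt "1.8 -3.4 0" --pt "3.6 -6.8 0" --pt "5.4 -10.2 0" --pt "7.2 -13.6 0" --pt "9 -17 0" --turn '[0,0,0,0,0]' --hand '[1,1,1,1,1]'

```text
clock: 4.9
eef_pos: [0.5968, -0.0025, 0.2528]
tool_rot: [0.998, 0.065, -0.001, -0.0]
ft_force: [0.4, -1.0, -0.9]
grip_width: 0.0003
```

Request:
arm_command --pt "2.1 -3.5 0" --pt "4.3 -7.2 0" --pt "6.4 -10.8 0" --pt "8.5 -14.4 0" --pt "10.6 -19 0" --turn '[0,0,0.03,0.03,0.03]' --hand '[1,1,1,1,1]'

```text
clock: 5.32
eef_pos: [0.6743, 0.1177, 0.2519]
tool_rot: [0.997, 0.081, -0.003, -0.013]
ft_force: [-0.3, -0.4, 0.1]
grip_width: -0.0001
```

```bash
python3 -c "
from h import *
delta(.679,.197,.136,.10)"
```

```text
t 5.32 at [0.674 0.118 0.252] delta cm [ 1.8 -7.4 11.8] turn 0.063 F [-0.3 -0.4  0.1]
```

Request:
arm_command --pt "0.8 -3.5 0" --pt "1.8 -7.4 0" --pt "1.8 -7.4 0" --pt "1.8 -7.4 0" --pt "1.8 -7.4 0" --turn '[0.06,0.06,0.06,0.06,0.06]' --hand '[1,1,1,1,1]'

```text
clock: 5.73
eef_pos: [0.6888, 0.1403, 0.255]
tool_rot: [0.996, 0.089, -0.005, -0.028]
ft_force: [-0.9, -0.3, -0.2]
grip_width: -0.0
```

```bash
python3 -c "
from h import *
delta(.679,.197,.136,.10)"
```

```text
t 5.73 at [0.689 0.14  0.255] delta cm [ 0.1 -5.1 12.2] turn 0.078 F [-0.9 -0.3 -0.2]
```

Request:
arm_command --pt "-1 0 2" --pt "-1 0 5" --pt "-1 -2 6" --pt "-0.2 -4.5 6" --pt "0.1 -5.1 6" --turn '[0.08,0.08,0.08,0.08,0.08]' --hand '[1,1,1,1,1]'

```text
clock: 6.15
eef_pos: [0.6864, 0.1442, 0.1982]
tool_rot: [0.995, 0.086, -0.01, -0.043]
ft_force: [0.8, -0.6, 0.4]
grip_width: 0.0
```

```bash
python3 -c "
from h import *
delta(.679,.197,.136,.10);print(get_obs()['joint_pos'])"
```

```text
t 6.15 at [0.686 0.144 0.198] delta cm [ 0.2 -4.8  6.7] turn 0.071 F [ 0.8 -0.6  0.4]
[0.17111193 0.69374436 0.59139663 1.48032901 0.08703864 3.14056148]
```

Joint 6 is at its limit (yaw = π + q1 − q6), so I'll use a tool yaw of about 0.34.

Request:
arm_command --pt "-1 0 0" --pt "-1 0 0" --pt "-1 -2 0" --pt "-1 -3.7 0" --pt "-1 -3.7 0" --turn '[-0.1,-0.17,-0.17,-0.17,-0.17]' --hand '[1,1,1,1,1]'

```text
clock: 6.57
eef_pos: [0.6711, 0.1821, 0.2038]
tool_rot: [0.984, 0.171, -0.003, -0.044]
ft_force: [-0.0, 0.3, 0.8]
grip_width: -0.0
```

```bash
python3 -c "
from h import *
delta(.681,.183,.136,.34);print(get_obs()['joint_pos'],get_obs()['tool_rot'])"
```

```text
t 6.57 at [0.671 0.182 0.204] delta cm [0.9 0.8 6.7] turn 0.005 F [-0.   0.3  0.8]
[0.22828626 0.66845855 0.56038275 1.46470604 0.08833152 3.02498602] [ 0.98421427  0.17138243 -0.00345437 -0.04402721]
```

Request:
arm_command --pt "0.9 0.6 1" --pt "0.9 0.8 4" --pt "0.9 0.8 6.7" --pt "0.9 0.8 6.7" --pt "0.9 0.8 6.7" --turn '[0,0,0,0,0]' --hand '[1,1,1,1,1]'

```text
clock: 6.98
eef_pos: [0.6797, 0.179, 0.1333]
tool_rot: [0.985, 0.169, -0.007, -0.043]
ft_force: [0.7, -0.7, 0.4]
grip_width: 0.0001
```

```bash
python3 -c "
from h import *
delta(.661,.181,.136,.34);delta(.62,.177,.136,.34);delta(.52,.167,.136,.34);bars(camera('top')[0])"
```

```text
t 6.98 at [0.68  0.179 0.133] delta cm [-1.7 -0.8 -0.2] turn 0.001 F [ 0.7 -0.7  0.4]
t 6.98 at [0.68  0.179 0.133] delta cm [-5.7 -1.8 -0.1] turn 0.001 F [ 0.7 -0.7  0.4]
t 6.98 at [0.68  0.179 0.133] delta cm [-15.4  -4.2   0.1] turn 0.001 F [ 0.7 -0.7  0.4]
1 1097 z 0 c [0.955 0.314] mid [0.954 0.306] len 0.161 yaw -0.218
1 1097 z 0.14 c [0.904 0.282] mid [0.903 0.275] len 0.144 yaw -0.218
2 147 z 0 c [ 0.852 -0.02 ] mid [ 0.852 -0.019] len 0.081 yaw 0.466
2 147 z 0.14 c [ 0.812 -0.015] mid [ 0.812 -0.015] len 0.073 yaw 0.466
3 150 z 0 c [ 0.815 -0.362] mid [ 0.814 -0.361] len 0.089 yaw 1.056
3 150 z 0.14 c [ 0.779 -0.321] mid [ 0.778 -0.32 ] len 0.079 yaw 1.056
4 1125 z 0 c [ 0.707 -0.092] mid [ 0.707 -0.094] len 0.478 yaw 0.018
4 1125 z 0.14 c [ 0.683 -0.08 ] mid [ 0.683 -0.082] len 0.427 yaw 0.018
5 159 z 0 c [0.699 0.335] mid [0.699 0.334] len 0.064 yaw -0.003
5 159 z 0.14 c [0.675 0.301] mid [0.675 0.301] len 0.057 yaw -0.003
6 150 z 0 c [ 0.443 -0.193] mid [ 0.443 -0.195] len 0.073 yaw 0.099
6 150 z 0.14 c [ 0.447 -0.17 ] mid [ 0.447 -0.172] len 0.065 yaw 0.099
7 274 z 0 c [0.237 0.691] mid [0.237 0.69 ] len 0.05 yaw 1.172
7 274 z 0.14 c [0.263 0.618] mid [0.264 0.618] len 0.044 yaw 1.172
```

Request:
arm_command --pt "-1.2 -0.3 0" --pt "-2.4 -0.6 0" --pt "-3.6 -1 0" --pt "-4.8 -1.3 0" --pt "-6 -1.6 0" --turn '[0,0,0,0,0]' --hand '[1,1,1,1,1]'

```text
clock: 7.45
eef_pos: [0.6213, 0.1743, 0.1402]
tool_rot: [0.985, 0.169, -0.001, -0.043]
ft_force: [1.1, 0.3, 1.1]
grip_width: 0.0
```

Request:
arm_command --pt "-1 -0.3 0" --pt "-2 -0.6 0" --pt "-3 -0.9 0" --pt "-4 -1.1 0" --pt "-5 -1.4 0" --turn '[0,0,0,0,0]' --hand '[1,1,1,1,1]'

```text
clock: 7.87
eef_pos: [0.569, 0.1706, 0.1405]
tool_rot: [0.985, 0.169, -0.001, -0.043]
ft_force: [0.1, -0.2, -0.1]
grip_width: 0.0002
```

Request:
arm_command --pt "-1 -0.3 0" --pt "-2 -0.6 0" --pt "-3 -0.9 0" --pt "-3.5 -1 0" --pt "-3.5 -1 0" --turn '[0,0,0,0,0]' --hand '[1,1,1,1,1]'

```text
clock: 8.28
eef_pos: [0.5317, 0.1682, 0.1402]
tool_rot: [0.985, 0.169, -0.003, -0.043]
ft_force: [-0.1, 0.2, 1.1]
grip_width: -0.0001
```

Request:
arm_command --pt "0 0 -3" --pt "0 0 -6" --pt "0 0 -9" --pt "0 0 -10" --pt "0 0 -10" --turn '[0,0,0,0,0]' --hand '[1,1,1,1,1]'

```text
clock: 8.7
eef_pos: [0.5365, 0.16, 0.2419]
tool_rot: [0.985, 0.169, 0.0, -0.043]
ft_force: [1.2, 1.2, -0.3]
grip_width: -0.0003
```

```bash
python3 -c "
from h import *
delta(.43,.0,.23,.1);print(get_obs()['joint_pos'])
q,d=camera('scene');cv2.imwrite('pics/c.png',cv2.resize(q[150:350,120:400],(0,0),fx=2,fy=2)[:,:,::-1])"
```

```text
t 8.7 at [0.536 0.16  0.242] delta cm [-15.4  11.6  -0. ] turn 0.24 F [ 1.2  1.2 -0.3]
[0.24515159 0.35508647 0.1509057  1.35931234 0.08644159 3.04703929]
```

View pics/c.png

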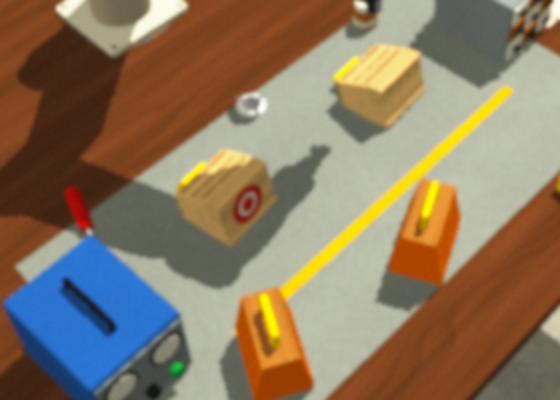

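The top-down view of the scene shows both crates lying down. The left one, at (375,90), shows no stamp. I'll go in front of the stamped crate's handle with the hand partly open, so two fingers bear on the bar.

```bash
python3 -c "
from h import *
delta(.399,-.196,.2,.1);bars(camera('top')[0],zb=.027)
for t in ('crate_stamped_heel','crate_stamped_handle'):
  for n in('top','scene'):
    if n=='scene':camera(n)
    for q in spot_point(n,t): print(t,n,round(q['conf'],2),np.round(deproj(n,q['location'],z=.021 if 'handle' in t else .006),3))
" | grep -v 'z 0 c'
```

```text
t 8.75 at [0.535 0.16  0.239] delta cm [-24.7  29.2   1.2] turn 0.24 F [ 0.2 -0.2 -0.4]
1 1114 z 0.027 c [0.945 0.307] mid [0.943 0.3  ] len 0.16 yaw -0.243
2 147 z 0.027 c [ 0.844 -0.019] mid [ 0.844 -0.018] len 0.08 yaw 0.466
3 149 z 0.027 c [ 0.808 -0.354] mid [ 0.807 -0.353] len 0.087 yaw 1.055
4 1727 z 0.027 c [0.701 0.019] mid [0.701 0.017] len 0.685 yaw 0.019
5 158 z 0.027 c [ 0.444 -0.189] mid [ 0.444 -0.19 ] len 0.071 yaw 0.112
6 274 z 0.027 c [0.242 0.677] mid [0.242 0.676] len 0.048 yaw 1.172
crate_stamped_heel top 0.95 [ 0.761 -0.366  0.006]
crate_stamped_heel top 0.83 [ 0.58  -0.171  0.006]
crate_stamped_heel scene 0.83 [ 0.862 -0.01   0.006]
crate_stamped_heel scene 0.8 [ 0.763 -0.364  0.006]
crate_stamped_heel scene 0.77 [ 0.589 -0.176  0.006]
crate_stamped_heel scene 0.41 [0.715 0.013 0.006]
crate_stamped_handle top 0.88 [ 0.847 -0.021  0.021]
crate_stamped_handle top 0.8 [ 0.801 -0.366  0.021]
crate_stamped_handle top 0.62 [ 0.449 -0.192  0.021]
crate_stamped_handle top 0.46 [ 0.565 -0.189  0.021]
crate_stamped_handle scene 0.95 [ 0.736 -0.288  0.021]
crate_stamped_handle scene 0.78 [ 0.446 -0.197  0.021]
crate_stamped_handle scene 0.72 [0.761 0.054 0.021]
```

Request:
arm_command --pt "-3.5 2.5 0" --pt "-7 5 0" --pt "-10 8 0" --pt "-13 11 0" --pt "-16 14 0" --turn '[0,0,0,0,0]' --hand '[0.65,0.65,0.65,0.65,0.65]'

```text
clock: 9.52
eef_pos: [0.4297, -0.0219, 0.2238]
tool_rot: [0.985, 0.17, -0.005, -0.043]
ft_force: [0.9, -1.9, -1.2]
grip_width: 0.0301
```

```bash
python3 -c "
from h import *
delta(.399,-.196,.2,.1);print(get_obs()['grip_width'])"
```

```text
t 9.52 at [ 0.43  -0.022  0.224] delta cm [-8.7 15.5  1. ] turn 0.241 F [ 0.9 -1.9 -1.2]
0.030057616950243293
```

Request:
arm_command --pt "-2 3.5 0" --pt "-4 7 0" --pt "-6 10.5 0" --pt "-8 14 0" --pt "-8.7 15.5 1" --turn '[0,0,0.12,0.23,0.23]' --hand '[0.65,0.65,0.65,0.65,0.65]'

```text
clock: 9.93
eef_pos: [0.4002, -0.199, 0.2013]
tool_rot: [0.998, 0.051, -0.008, -0.041]
ft_force: [1.0, -0.5, -0.6]
grip_width: 0.0301
```

```bash
python3 -c "
from h import *
delta(.399,-.196,.1,.11);delta(.399,-.196,.023,.11)"
```

```text
t 9.93 at [ 0.4   -0.199  0.201] delta cm [ 0.   0.5 10.1] turn -0.008 F [ 1.  -0.5 -0.6]
t 9.93 at [ 0.4   -0.199  0.201] delta cm [ 0.1  1.2 17.8] turn -0.008 F [ 1.  -0.5 -0.6]
```

Request:
arm_command --pt "0 0.3 4" --pt "0 0.6 8" --pt "0 0.8 12" --pt "0 1.1 16" --pt "0.1 1.2 17.5" --turn '[0,0,0,0,0]' --hand '[0.65,0.65,0.65,0.65,0.65]'

```text
clock: 10.35
eef_pos: [0.3946, -0.1899, 0.0203]
tool_rot: [0.997, 0.055, -0.013, -0.044]
ft_force: [-1.1, 0.5, 0.5]
grip_width: 0.0297
```

Request:
arm_command --pt "0 0 0" --pt "0 0 0" --turn '[0,0]' --hand '[0.65,0.65]'

```text
clock: 10.52
eef_pos: [0.3979, -0.1913, 0.0245]
tool_rot: [0.998, 0.055, -0.011, -0.043]
ft_force: [-0.4, 0.3, 0.9]
grip_width: 0.0298
```

```bash
python3 -c "
from h import *
delta(.425,-.193,.023,.11);delta(.56,-.178,.023,.11)
q,d=camera('scene');cv2.imwrite('pics/d.png',cv2.resize(q[150:350,120:400],(0,0),fx=2,fy=2)[:,:,::-1])"
```

```text
t 10.52 at [ 0.398 -0.191  0.024] delta cm [2.7 0.5 0.1] turn -0.001 F [-0.4  0.3  0.9]
t 10.52 at [ 0.398 -0.191  0.024] delta cm [16.3  0.5 -0.2] turn -0.001 F [-0.4  0.3  0.9]
```

View pics/d.png

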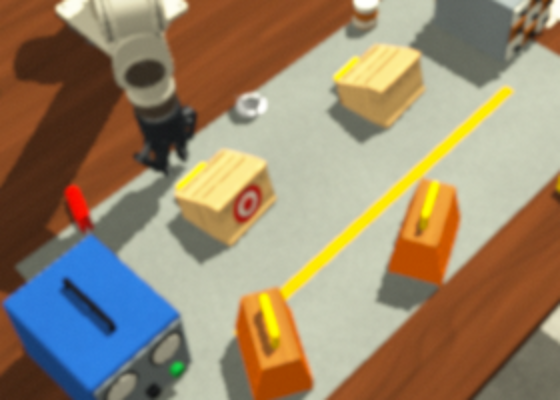

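The gripper (165,140) is in front of the handle bar (190,178) and the way is clear. I'll push.

Request:
arm_command --pt "0.7 0.3 0" --pt "1.4 0.5 0" --pt "2.1 0.5 0" --pt "2.8 0.5 0" --pt "3.5 0.5 0" --turn '[0,0,0,0,0]' --hand '[0.65,0.65,0.65,0.65,0.65]'

```text
clock: 10.98
eef_pos: [0.4338, -0.193, 0.0249]
tool_rot: [0.998, 0.055, -0.01, -0.042]
ft_force: [-4.8, -0.6, 3.5]
grip_width: 0.0297
```

Request:
arm_command --pt "0.9 0 0" --pt "1.8 0 0" --pt "2.7 0 0" --pt "3.6 0 0" --pt "4.5 0 0" --turn '[0,0,0,0,0]' --hand '[0.65,0.65,0.65,0.65,0.65]'

```text
clock: 11.4
eef_pos: [0.4781, -0.1876, 0.0238]
tool_rot: [0.998, 0.055, -0.011, -0.042]
ft_force: [-5.5, -0.4, 4.3]
grip_width: 0.03
```

```bash
python3 -c "
from h import *
delta(.56,-.178,.023,.11)
q,d=camera('scene')
for t in ('crate_stamped_heel','crate_stamped_handle'):
    for n in ('scene',):
      for q in spot_point(n,t): print(t,n,round(q['conf'],2),np.round(deproj(n,q['location'],z=.021 if 'handle' in t else .006),3))"
```

```text
t 11.4 at [ 0.478 -0.188  0.024] delta cm [ 8.2 -0.1 -0.1] turn -0.001 F [-5.5 -0.4  4.3]
crate_stamped_heel scene 0.87 [ 0.634 -0.166  0.006]
crate_stamped_heel scene 0.69 [ 0.853 -0.001  0.006]
crate_stamped_heel scene 0.62 [ 0.754 -0.367  0.006]
crate_stamped_handle scene 0.9 [0.776 0.05  0.021]
crate_stamped_handle scene 0.88 [ 0.733 -0.29   0.021]
crate_stamped_handle scene 0.76 [ 0.499 -0.188  0.021]
crate_stamped_handle scene 0.21 [0.389 0.301 0.021]
```

Request:
arm_command --pt "1 0 0" --pt "2 0 0" --pt "3 0 0" --pt "4 0 0" --pt "5 0 0" --turn '[0,0,0,0,0]' --hand '[0.65,0.65,0.65,0.65,0.65]'

```text
clock: 11.97
eef_pos: [0.5273, -0.1823, 0.023]
tool_rot: [0.998, 0.055, -0.011, -0.042]
ft_force: [-5.9, 0.3, 4.5]
grip_width: 0.03
```

Request:
arm_command --pt "0.9 0 0" --pt "1.8 0 0" --pt "2.6 0 0" --pt "3.3 0 0" --pt "3.7 0 0" --turn '[0,0,0,0,0]' --hand '[0.65,0.65,0.65,0.65,0.65]'

```text
clock: 12.38
eef_pos: [0.5659, -0.1782, 0.0224]
tool_rot: [0.998, 0.055, -0.009, -0.042]
ft_force: [-4.4, 0.3, 3.6]
grip_width: 0.0295
```

Request:
arm_command --pt "0 0 0" --pt "0 0 0" --pt "-1.5 0 0" --pt "-4 0 0" --pt "-5 0 0" --turn '[0,0,0,0,0]' --hand '[0.65,0.65,0.65,0.65,0.65]'

```text
clock: 12.8
eef_pos: [0.5135, -0.1836, 0.0228]
tool_rot: [0.998, 0.055, -0.01, -0.043]
ft_force: [-0.5, 0.3, 0.5]
grip_width: 0.0298
```

```bash
python3 -c "
from h import *
q,d=camera('scene');cv2.imwrite('pics/e.png',cv2.resize(q[150:350,120:400],(0,0),fx=2,fy=2)[:,:,::-1])
bars(camera('top')[0],zb=.027)
for t in ('crate_stamped_heel','crate_stamped_handle'):
    for n in ('scene','top'):
      for q in spot_point(n,t): print(t,n,round(q['conf'],2),np.round(deproj(n,q['location'],z=.021 if 'handle' in t else .006),3))"|grep -v 'z 0 c'
```

```text
1 1114 z 0.027 c [0.945 0.307] mid [0.943 0.3  ] len 0.16 yaw -0.243
2 149 z 0.027 c [ 0.844 -0.019] mid [ 0.844 -0.018] len 0.08 yaw 0.464
3 149 z 0.027 c [ 0.808 -0.354] mid [ 0.807 -0.353] len 0.087 yaw 1.057
4 211 z 0.027 c [ 0.706 -0.278] mid [ 0.706 -0.281] len 0.091 yaw -0.034
5 1193 z 0.027 c [0.698 0.131] mid [0.698 0.13 ] len 0.457 yaw 0.02
6 172 z 0.027 c [ 0.587 -0.174] mid [ 0.587 -0.174] len 0.072 yaw 0.102
7 161 z 0.027 c [0.461 0.177] mid [0.461 0.177] len 0.07 yaw 0.105
8 273 z 0.027 c [0.242 0.677] mid [0.242 0.677] len 0.049 yaw 1.44
crate_stamped_heel scene 0.88 [ 0.767 -0.371  0.006]
crate_stamped_heel scene 0.65 [ 0.727 -0.161  0.006]
crate_stamped_heel scene 0.59 [ 0.861 -0.001  0.006]
crate_stamped_heel top 0.71 [ 0.771 -0.359  0.006]
crate_stamped_heel top 0.59 [ 0.724 -0.148  0.006]
crate_stamped_handle scene 0.81 [ 0.741 -0.283  0.021]
crate_stamped_handle scene 0.75 [0.767 0.053 0.021]
crate_stamped_handle scene 0.65 [ 0.589 -0.176  0.021]
crate_stamped_handle top 0.97 [ 0.807 -0.355  0.021]
crate_stamped_handle top 0.81 [ 0.586 -0.174  0.021]
```

View pics/e.png

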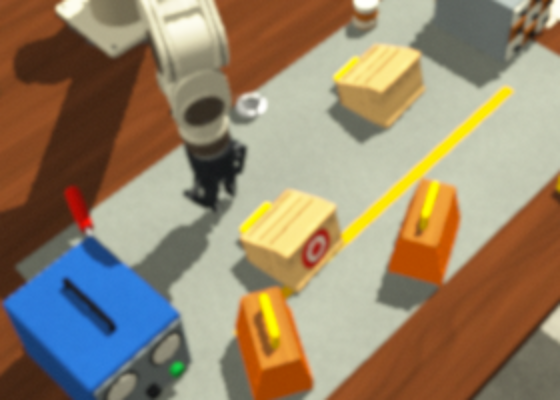

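The stamped crate lies over the line at (300,240). Its heel is at x≈0.726 against the line's 0.709, about 17 mm past. The gripper is clear, and both look-alikes and the plain crate are where they were.

```bash
python3 -c "
from workcell import *
print(get_obs()['eef_pos'],get_obs()['ft_force']);print(job_done())"
```

```text
[ 0.51717258 -0.18405717  0.0235701 ] [-0.46669021 -0.01148715 -0.18898808]
the job is handed in; nothing more can be done
None
```

Both crates were tipped towards the robot and lie on their robot-side faces. The right one had the red stamp, and I pushed it by its handle bar to the line and handed the job in at about 13 s on the robot's clock.

**Last checks:**
- **Stamped crate:** its bottom edge is at x ≈ 0.724–0.727 m, with the tape's centre at about 0.709 m. That puts it about 17 mm past the line, where −12 to +45 mm is allowed.
- **Plain crate:** its bottom edge is at about x ≈ 0.60 m, roughly 100 mm short of the line. This is worked out from its handle position, not measured directly.
- **Gripper:** it had backed about 5 cm off the handle and the force reading was near zero.
- **Surroundings:** the spool, jar, screwdriver and orange look-alikes looked unmoved in the pictures. Only the look-alikes' positions were measured again.

**What did not go as planned:** joint 6 reached its limit on the way to the left crate, which left the tool tilted by about 5°. I used a different tool yaw from then on, and the tilt caused no trouble. The point network's heel readings from the two cameras differed by 3 mm in x and 13 mm in y, well inside the tolerance. The hand-in reported no verdict.

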